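Seat the green filter in the fluorometer's slide and push the slide home

TASK

Get the bench fluorometer ready with its green filter: with the fingertips, nudge the green filter disc sideways across the shelf, over the edge of the round cell in the drawn-out slide, until it drops in and lies flat and flush. Then push the slide by its upright tab all the way home into the housing. Do everything by gentle pushing: do not pinch or lift the filter, leave the amber filter lying where it is, and do not disturb the bottle, the forceps or the film roll nearby.

Things in the scene. Friction and masses are not known exactly. Their poses are not given: they have to be found in the camera images.
- reader: Bench fluorometer, fixed, 230 wide, 225 deep. Origin: on the worktop under the middle of the housing's front face; x points into the housing (the slide's way home), y left, z up. Flat grey shelf in front (x -125 to 0), top 24 high; white housing behind (x 0 to 100), 62 high, round port on top 69 high. The slide runs in a 66 wide channel (y = 0), its top 0.3 mm below the shelf's. All mm.
- slide (a joint): How far the filter slide is drawn out along the reader's -x axis, in m; 0 = home at its stop, starts at 0.077 to 0.085 (the most). Needs about 3 N to push and stays where it is left. The slot in the housing leaves 2 mm above the slide: a filter standing proud of its cell cannot pass.
- cell (a point): Centre of the floor of the round cell in the bright aluminium slide: a recess 52 mm in diameter and 6 mm deep with a ledge round a 40 mm light opening, its rim level with the slide's top. This point is 17.7 mm above the worktop. It moves with the slide; with the slide home it lies 30 mm behind the housing's front face.
- tab (a point): Centre of the front face of the dark upright push tab at the slide's front end, 43 mm in front of the cell's centre and 32 mm above the worktop. The tab is 36 mm wide, 5 mm thick, its top 39 mm above the worktop. Push this face along the reader's x axis; at home it stands 13 mm in front of the housing.
- filter_green: Green glass filter in a black metal ring: a flat disc 50 mm in diameter and 6 mm thick, about 40 g. Origin: centre of its underside, z up. It starts flat on the shelf, either left or right of the slide, 64 to 82 mm from the channel's middle line. Seated in the cell its top is level with the slide's top.
- filter_amber: Amber (orange) glass filter, otherwise the same as the green one; it starts on the shelf on the other side of the slide and stays there.
- reagent_bottle: White bottle with an orange cap, 68 mm in diameter and 135 mm high, standing to the right of the work. Origin: centre of its underside.
- forceps: Steel forceps lying on the worktop to the right, 14 x 125 x 9 mm, long along their own y axis. Origin: centre of the underside.
- parafilm_roll: White roll of sealing film, 62 mm in diameter and 50 mm high, standing to the left of the work. Origin: centre of its underside.
Things that resemble listed ones, but are neither listed nor needed, are in the scene too. What is shaped like the filter_green but blue is not meant.

How it is judged:
By the outcome, as a careful person would: the job done as asked, in the order asked, and still so for the second after the job is handed in, with the robot touching nothing.
It also fails if it takes over 48 s, if anything falls off the work surface, if the arm or the gripper's body presses on something with over 40 N, if the wrist force passes 120 N, or if a joint passes its speed limit or range.

ROBOT

A 7-joint arm with a two-finger parallel gripper is mounted at the origin on a cart in front of the work surface, level with it; the furniture and walls round the work are solid. World frame = base frame: x ahead of the robot, y to its left, z up, the work surface at z = 0. Lengths are in m, angles in rad, forces in N, time in s.
With the tool pointing down it reaches from about 0.425 to 0.875 m from the base axis. Payload 8.4 kg.
Tool frame: the origin (TCP) lies midway between the tips of the shut fingers; the grasp point (between the pads) lies 19 mm behind it; z points along the fingers, y is the line along which they close (so a half turn about z gives the same grasp; the last joint's range is limited). The gripper opens to 85 mm and grips with 20 to 120 N. Pads are 22 mm wide; open, the fingers measure 114 mm over their backs; the gripper's body (76 mm by 85 mm) begins 54 mm behind the grasp point. The pads swing forward as they close: fully open they stand 13 mm farther back than shut.
Start: joints at [1.205, 0.333, 0.04, 1.465, -0.013, 1.343, -0.059], TCP at [0.171, -0.627, 0.231] pointing down, gripper open.
Joint ranges: [-2.58, 2.58], [-0.38, 2.09], [-1.3, 1.39], [0.25, 2.4], [-1.5, 4.64], [0.08, 2.09], [-2.65, 2.65]. Speed limits (rad/s): [2.22, 2.22, 2.79, 2.79, 3.14, 3.14, 3.14].

INTERFACE

Orientations are given as a rotation vector (axis times angle).
In Python, from cell import robot gives the robot as it stands. The module is installed in compiled form; this text tells all that it offers.
- The arm moves only by the tool arm_command, never from a script. Its argument "targets" is one flat list of numbers, 7 for each row, row after row: the shift along the tool's x, y, z in a scale on which 1.0 is 0.5 m, then the turn, a rotation vector about the tool's x, y, z in shares of 4 rad (1.0 is 4 rad), then the closure, from -1 (fully open) to 1 (shut). A call has 1 to 10 rows; each row is the pose to reach, as a shift and turn from the pose commanded when the call began, along the tool's axes at that moment; what a row does not reach only later rows make up. A row lasts 1/8 s, in which the tool goes at most 62.5 mm and 10.7 degrees, less where a joint would pass 70% of its speed; a pose out of reach is approached as far as the arm can. A call with a gripper value outside its range is refused whole. The fingers move at their own pace and stop on an object; "newtons" is the grip in N (left out, the last holds). Time passes only in rows, so rows that repeat a pose let the fingers close. It gives the time, the measured TCP pose, the force, the opening and the grip force at its end, in the units of the state.
- robot.state(): the state, without advancing time (a new reading comes with each control period).
- robot.read_camera(name): name is "side" or "top" or "wrist"; returns a dict with "color" (384x512x3 uint8, red, green, blue), "z_map" (384x512 float32, m along the optical axis (not along the pixel's ray), 0 where there is no reading), "intrinsics" (3x3 intrinsics, pixels), "dist" ([k1, k2, p1, p2, k3] as OpenCV has them; the pictures are not rectified), "R" (3x3) and "t" (3): a world point X has camera coordinates R X + t; the wrist camera has in their place "tool_from_camera" (4x4, takes a point from camera to tool coordinates, whose origin is the TCP and whose axes are the flange's). Camera axes: x right, y down, z forward; pixel columns grow to the right and rows downward; lengths in m; the calibration is good to about 2 mm. A picture is of the moment at which its call begins: read the wrist's pose just before it.
- robot.finish_job(): hands the job in; it is judged then, once.
The state is a dict: "t": time; "joint_pos": joint angles; "qvel": joint speeds; "effort": joint torques, N m; "tcp_pos": TCP position; "orientation": TCP orientation; "contact_force": force on the tool from outside, world axes, zero at the start; "moment": the same for the moment, N m; "gripper_width": finger opening in m; "grasp_force": force on a finger pad.
Only numpy, scipy, OpenCV 4.12 (cv2) and the standard library are available. Lean on these libraries where they do the work, as an engineer would, in place of code of your own. Each camera call takes 0.05 s, during which the arm holds its last target. There are 200 camera calls.

## Working session

There is one attempt and no reset: what is moved stays moved. The work goes in short steps, Python scripts to look and compute and a tool call to move; the robot and the scene stay as the last step left them, time stands still between calls to the robot, and variables do not carry over. Pictures are saved under pics/ and viewed, at most 13 in all, crops included, and the job is handed in when it is done.

Besides the shell and the picture viewer there is one more tool, called after "Call:" as name(argument=value, ...) on one line, values as JSON. arm_command: Moves the arm, as the interface text tells. Its arguments: {"type":"object","properties":{"targets":{"type":"array","items":{"type":"number"}},"newtons":{"type":"number"}},"required":["targets"]}

```bash
mkdir -p pics; cat > h.py <<'E'
import numpy as np, cv2
from cell import robot
from scipy.spatial.transform import Rotation as Rn
def save(n,img,s=1): cv2.imwrite(f'pics/{n}.png',cv2.resize(img[:,:,::-1],None,fx=s,fy=s,interpolation=cv2.INTER_CUBIC))
def pose():
    s=robot.state(); return np.array(s['tcp_pos']),Rn.from_rotvec(s['orientation']).as_matrix()
def ext(c):
    if 'R' in c and c['R'] is not None: return np.array(c['R']),np.array(c['t'])
    raise KeyError
def ray(c,px):
    K=np.array(c['intrinsics']);d=np.array(c['dist'])
    u=cv2.undistortPoints(np.array(px,float).reshape(-1,1,2),K,d).reshape(-1,2)
    return np.c_[u,np.ones(len(u))]
def onplane(c,px,z):
    R,t=ext(c);r=ray(c,px)@R; o=-R.T@t
    return o+r*((z-o[2])/r[:,2])[:,None]
def proj(c,X):
    R,t=ext(c); return cv2.projectPoints(np.array(X,float).reshape(-1,3),cv2.Rodrigues(R)[0],t,np.array(c['intrinsics']),np.array(c['dist']))[0].reshape(-1,2)
E
python3 - <<'E'
from h import *
s=robot.state();print({k:np.round(v,3) for k,v in s.items()})
a=robot.read_camera('top');b=robot.read_camera('side')
for n,c in(('top',a),('side',b)):
    print(n,-np.array(c['R']).T@c['t'],np.round(c['R'],2).tolist());save(n+'0',c['color'],1.55)
E
```

```text
{'t': np.float64(0.0), 'joint_pos': array([ 1.205,  0.334,  0.04 ,  1.466, -0.013,  1.343, -0.058]), 'qvel': array([ 0.   ,  0.002,  0.   ,  0.001,  0.001, -0.001, -0.001]), 'effort': array([-0.0000e+00, -6.5856e+01,  1.3650e+00, -4.0556e+01,  1.7000e-02,
        1.3000e-02, -0.0000e+00]), 'tcp_pos': array([ 0.171, -0.627,  0.23 ]), 'orientation': array([-3.112, -0.418,  0.   ]), 'contact_force': array([ 0.602, -0.68 ,  0.182]), 'moment': array([ 0.02 , -0.004, -0.023]), 'grasp_force': np.float64(0.0), 'gripper_width': np.float64(0.085)}
top [0.38684739 0.01802956 1.03645852] [[0.02, -1.0, 0.03], [-0.99, -0.02, -0.12], [0.12, -0.02, -0.99]]
side [-0.05252709 -0.85082247  0.58548836] [[0.82, -0.57, 0.01], [-0.26, -0.39, -0.89], [0.51, 0.73, -0.47]]
```

View pics/top0.png

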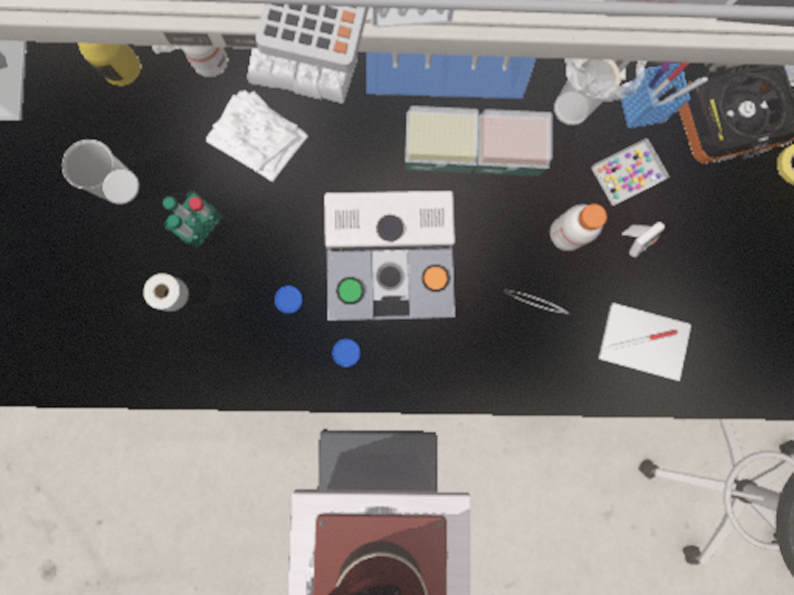

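View pics/side0.png

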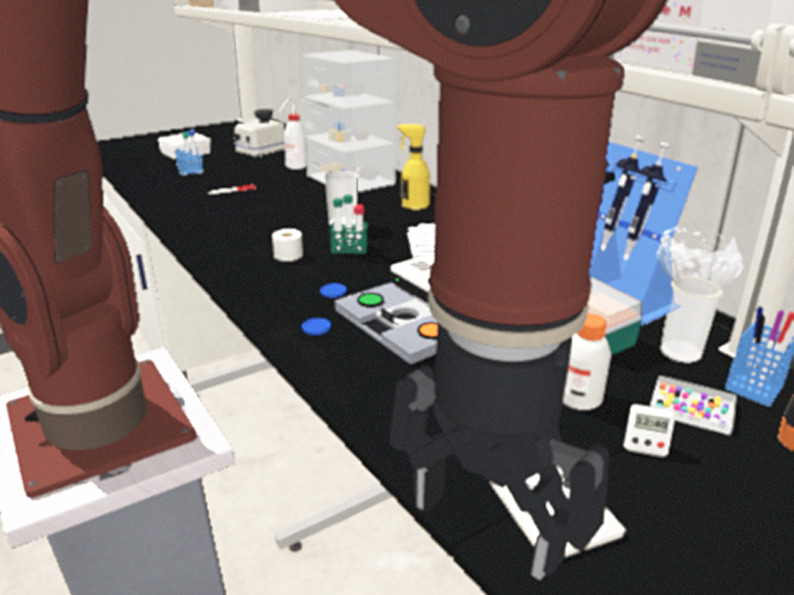

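The top view shows the reader at about (390,255). The green disc is on the left of the shelf at (350,291) and the amber one on the right at (435,278). The blue discs at (288,299) and (346,352) lie on the worktop and are decoys. The disc at (350,291) fits filter_green because it is green and on the shelf. The side view agrees, with green at (370,299) and amber at (430,330). I'll confirm it in a crop.

```bash
python3 - <<'E'
from h import *
c=robot.read_camera('top');im=c['color']
save('topcrop',im[118:212,203:301],6)
h=cv2.cvtColor(im,cv2.COLOR_RGB2HSV)[118:212,203:301]
for n,lo,hi in(('green',50,80),('amber',8,22)):
    m=(h[...,0]>lo)&(h[...,0]<hi)&(h[...,1]>140)&(h[...,2]>80)
    y,x=np.nonzero(m);p=[x.mean()+203,y.mean()+118];print(n,len(x),p,onplane(c,[p],.03))
w=robot.read_camera('wrist');print(np.round(w['tool_from_camera'],3).tolist(),w['intrinsics'])
p,R=pose();print(p,np.round(R,3))
E
```

```text
green 0 [np.float64(nan), np.float64(nan)] [[nan nan nan]]
amber 168 [np.float64(280.5357142857143), np.float64(179.08928571428572)] [[ 0.53517588 -0.09225705  0.03      ]]
[[-0.0, -0.946, -0.323, 0.083], [1.0, -0.0, 0.0, 0.001], [-0.0, -0.323, 0.946, -0.143], [0.0, 0.0, 0.0, 1.0]] [[269.67449043   0.         254.64421193]
 [  0.         269.67449043 194.03462518]
 [  0.           0.           1.        ]]
[ 0.1712379  -0.62675019  0.23079646] [[ 0.965  0.264 -0.   ]
 [ 0.264 -0.965  0.001]
 [-0.    -0.001 -1.   ]]<stdin>:7: RuntimeWarning: Mean of empty slice.
  ret = ret.dtype.type(ret / rcount)
```

View pics/topcrop.png

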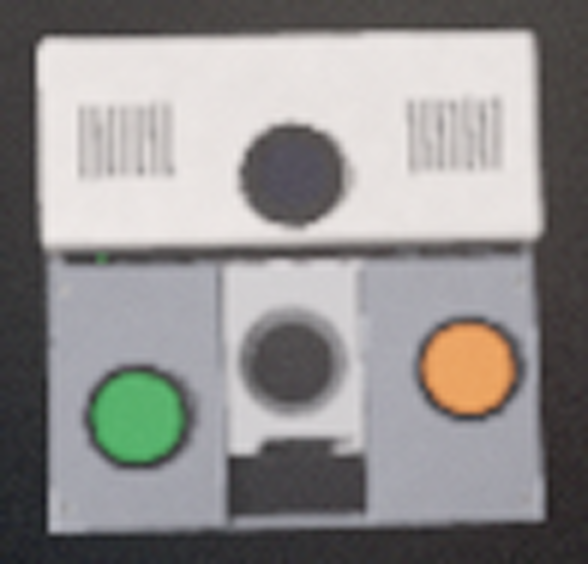

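The crop confirms it: the green disc in its black ring is at crop (137,416), on the left shelf. The cell is at (292,362), the tab at (300,445) and amber at (468,367). Next I move to a hover over the reader for a wrist view.

The manual's scale: shifts go in shares of 0.5 m and turns go in shares of 4 rad. Converting my numbers, -0.44 m / 0.5 = -0.88, -0.044 m / 0.5 = -0.088, -0.131 rad / 4 = -0.0328.

Call:
arm_command(targets=[0.084,-0.088,-0.002,0,0,-0.0328,0.43,0.168,-0.176,-0.004,0,0,-0.0655,0.43,0.252,-0.264,-0.008,0,0,-0.0983,0.43,0.336,-0.352,-0.012,0,0,-0.131,0.43,0.42,-0.44,-0.016,0,0,-0.1638,0.43,0.504,-0.528,-0.02,0,0,-0.1965,0.43,0.588,-0.616,-0.024,0,0,-0.2293,0.43,0.672,-0.704,-0.028,0,0,-0.262,0.43,0.756,-0.792,-0.032,0,0,-0.2948,0.43,0.84,-0.88,-0.036,0,0,-0.3273,0.43], newtons=30)

```text
t: 1.45
tcp_pos: [0.461, -0.0901, 0.2496]
orientation: [2.211, 2.231, 0.0]
contact_force: [0.3, -0.4, 0.2]
gripper_width: 0.0247
grasp_force: 0.0
```

Converted, 0.12 m / 0.5 = 0.24, 0.07 m / 0.5 = 0.14.

Call:
arm_command(targets=[0.08,0.046,0,0,0,0,0.43,0.16,0.094,0,0,0,0,0.43,0.24,0.14,0,0,0,0,0.43,0.24,0.14,0,0,0,0,0.43,0.24,0.14,0,0,0,0,0.43])

```text
t: 2.08
tcp_pos: [0.5297, 0.0281, 0.249]
orientation: [-2.216, -2.227, 0.001]
contact_force: [-0.4, -0.4, 0.5]
gripper_width: 0.0244
grasp_force: 0.0
```

```bash
cat >> h.py <<'E'
def wcam():
    p,R=pose(); c=robot.read_camera('wrist'); T=np.array(c['tool_from_camera'])
    Rw=R@T[:3,:3]; o=p+R@T[:3,3]; c['R']=Rw.T; c['t']=-Rw.T@o; return c
E
python3 - <<'E'
from h import *
p,R=pose();print(p,np.round(R,3),robot.state()['joint_pos'])
c=wcam();save('w1',c['color'],1.55);np.savez('w1',**{k:np.array(v) for k,v in c.items()})
E
```

```text
[0.52966689 0.02809985 0.24903136] [[-0.005  1.    -0.001]
 [ 1.     0.005 -0.   ]
 [-0.    -0.001 -1.   ]] [ 0.48969953  0.133945   -0.67970649  1.69958676  0.08643374  1.33917539
 -0.20050452]
```

View pics/w1.png

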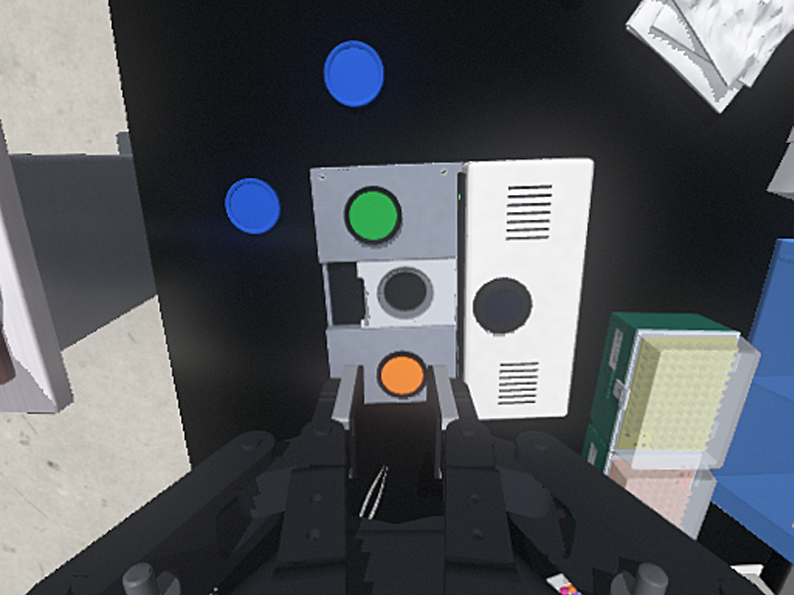

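The wrist view shows green at (372,215), the cell at (405,292), amber at (403,373), the dark tab area at (345,293) and the fingers at the bottom.

```bash
python3 - <<'E'
from h import *
c=dict(np.load('w1.npz'));im=c['color'];s=1.55
pts={'shelfFL':(311,168),'shelfBL':(462,163),'chL_f':(322,263),'chL_b':(456,258),'chR_f':(327,327),'chR_b':(457,325)}
W={k:onplane(c,[np.array(v)/s],.024)[0] for k,v in pts.items()}
for k,v in W.items(): print(k,v.round(4))
for a,b in(('shelfFL','shelfBL'),('chL_f','chL_b'),('chR_f','chR_b')):
    d=W[b]-W[a];print('yaw',np.degrees(np.arctan2(d[1],d[0])).round(2))
a=onplane(c,[np.array((593,158))/s,np.array((568,416))/s],.062);d=a[0]-a[1];print('housing back',a,np.degrees(np.arctan2(-d[0],d[1])))
hsv=cv2.cvtColor(im,cv2.COLOR_RGB2HSV)
def blob(m,z,n):
    k,l,st,ce=cv2.connectedComponentsWithStats(m.astype(np.uint8));
    for i in range(1,k):
        if 150<st[i,4]<3000:
            cnt=cv2.findContours((l==i).astype(np.uint8),0,1)[0][0][:,0].astype(float)
            P=onplane(c,cnt,z)[:,:2].astype(np.float32);(x,y),r=cv2.minEnclosingCircle(P)
            print(n,(ce[i]*s).round(),P.shape,'c',P.mean(0).round(4),(round(x,4),round(y,4)),'r',round(r,4))
H,S,V=[hsv[...,i] for i in range(3)]
blob((H>45)&(H<85)&(S>120)&(V>70),.03,'green');blob((H>5)&(H<22)&(S>140)&(V>120),.03,'amber')
roi=np.zeros(H.shape,bool);roi[172:205,238:284]=1
blob(roi&(V<90),.0177,'cellhole')
x0,y0=int(405/s),int(292/s);print(np.array(c['z_map'])[y0,x0-40:x0+36:3].round(3))
u=int(330/s);
Z=c['z_map'];
E
```

```text
shelfFL [0.4588 0.1029 0.024 ]
shelfBL [0.5858 0.1075 0.024 ]
chL_f [0.4641 0.0207 0.024 ]
chL_b [0.5848 0.0259 0.024 ]
chR_f [ 0.4656 -0.0417  0.024 ]
chR_b [ 0.5891 -0.039   0.024 ]
yaw 2.06
yaw 2.46
yaw 1.25
housing back [[ 0.67894843  0.11261615  0.062     ]
 [ 0.69136051 -0.11428234  0.062     ]] 3.131143908249224
green [372. 215.] (87, 2) c [0.5103 0.0645] (0.5104, 0.0644) r 0.0209
green [667. 321.] (186, 2) c [ 0.7921 -0.0317] (0.7896, -0.031) r 0.0559
amber [401. 375.] (70, 2) c [ 0.5368 -0.0889] (0.5368, -0.0896) r 0.0208
cellhole [404. 290.] (84, 2) c [ 0.5369 -0.0051] (0.5381, -0.0055) r 0.0211
[0.399 0.4   0.399 0.371 0.37  0.386 0.385 0.385 0.392 0.399 0.398 0.398
 0.398 0.398 0.4   0.397 0.397 0.399 0.393 0.391 0.386 0.388 0.385 0.385
 0.385 0.361]
```

Converted, 0.1 m / 0.5 = 0.2, -0.06 m / 0.5 = -0.12.

Call:
arm_command(targets=[-0.06,0,0.1,0,0,0,0.43,-0.12,0,0.2,0,0,0,0.43,-0.12,0,0.2,0,0,0,0.43,-0.12,0,0.2,0,0,0,0.43])

```text
t: 2.62
tcp_pos: [0.5303, -0.0319, 0.1501]
orientation: [2.217, 2.225, 0.001]
contact_force: [-0.4, -0.1, 1.2]
gripper_width: 0.0244
grasp_force: 0.0
```

```bash
cat > fit.py <<'E'
from h import *
from scipy.optimize import least_squares
def sub(img,p): return cv2.remap(img,p[:,0].astype(np.float32).reshape(1,-1),p[:,1].astype(np.float32).reshape(1,-1),1)[0]
def circ(c,x,y,z,r,n=72):
    a=np.linspace(0,2*np.pi,n,endpoint=False);return np.c_[x+r*np.cos(a),y+r*np.sin(a),np.full(n,z)]
def colour(c,lo,hi,z=.03):
    h=cv2.cvtColor(c['color'],cv2.COLOR_RGB2HSV);m=((h[...,0]>lo)&(h[...,0]<hi)&(h[...,1]>120)&(h[...,2]>70)).astype(np.uint8)
    k,l,st,ce=cv2.connectedComponentsWithStats(m);out=[]
    for i in range(1,k):
        if st[i,4]>300:
            cnt=cv2.findContours((l==i).astype(np.uint8),0,1)[0][0];e=cv2.fitEllipse(cnt);q=onplane(c,[e[0]],z)[0]
            out.append((q.round(4),st[i,4]))
    return out
E
python3 - <<'E'
from fit import *
c=wcam();np.savez('w2',**{k:np.array(v) for k,v in c.items()})
print(pose()[0],'green',colour(c,45,85),'amber',colour(c,5,22))
im=c['color'].copy();ct=proj(c,[[.537,-.007,.0237]])[0];print(ct)
s=4
big=cv2.resize(im,None,fx=s,fy=s,interpolation=cv2.INTER_CUBIC)
for z,r,col in((.0237,.026,(255,0,0)),(.0177,.02,(0,255,0))):
    p=((proj(c,circ(c,.537,-.007,z,r))+.5)*s-.5).round().astype(int)
    for q in p[::2]: cv2.circle(big,tuple(int(v) for v in q),1,col,-1)
x0,y0=int(ct[0]*s-390),int(ct[1]*s-290);x0=max(x0,0);y0=max(y0,0);print(x0,y0)
save('w2c',big[y0:y0+580,x0:x0+780])
E
```

```text
[ 0.5308718  -0.03129079  0.15070883] green [(array([0.5104, 0.0646, 0.03  ]), np.int32(1721)), (array([ 0.7714, -0.0314,  0.03  ]), np.int32(359))] amber [(array([ 0.5363, -0.0887,  0.03  ]), np.int32(984))]
[260.99520526 162.12068083]
653 358
```

View pics/w2c.png

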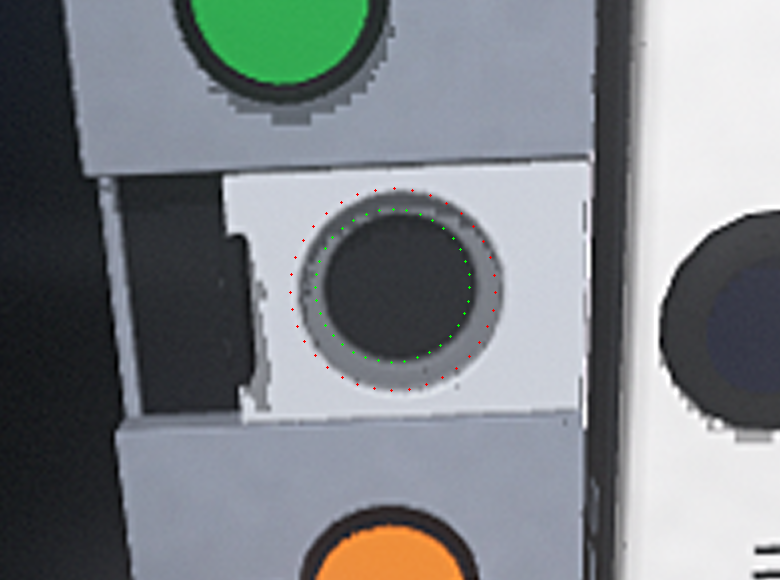

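The rim spans x 299–504 and y 188–390 in the crop, so the cell is at about (0.539, -0.007). The reader's yaw is about 2° and green is at (0.5104, 0.0646). Next I go outside the green disc with the fingers 24 mm apart as a cradle.

Converted, 0.135 m / 0.5 = 0.27, 0.05 m / 0.5 = 0.1, -0.205 rad / 4 = -0.0513.

Call:
arm_command(targets=[0.09,-0.018,0,0,0,-0.0175,0.43,0.18,-0.036,0,0,0,-0.035,0.43,0.27,-0.0566,0,0,0,-0.0513,0.43,0.27,-0.0566,0.1,0,0,-0.0513,0.43,0.27,-0.0566,0.2,0,0,-0.0513,0.43,0.27,-0.0566,0.2,0,0,-0.0513,0.43,0.27,-0.0566,0.2,0,0,-0.0513,0.43])

```text
t: 3.55
tcp_pos: [0.5026, 0.1042, 0.0517]
orientation: [1.975, 2.441, 0.003]
contact_force: [0.1, 0.1, 0.7]
gripper_width: 0.0242
grasp_force: 0.0
```

```bash
python3 - <<'E'
from fit import *
p,R=pose();print(p,R.round(3),robot.state()['contact_force'])
c=wcam();print('green',colour(c,45,85));save('w3',c['color'],1.55)
E
```

```text
[0.5026493  0.1042057  0.05170709] [[-0.209  0.978  0.003]
 [ 0.978  0.209  0.001]
 [ 0.     0.003 -1.   ]] [0.05227922 0.12623525 0.74646447]
green [(array([0.5107, 0.0659, 0.03  ]), np.int32(1806))]
```

View pics/w3.png

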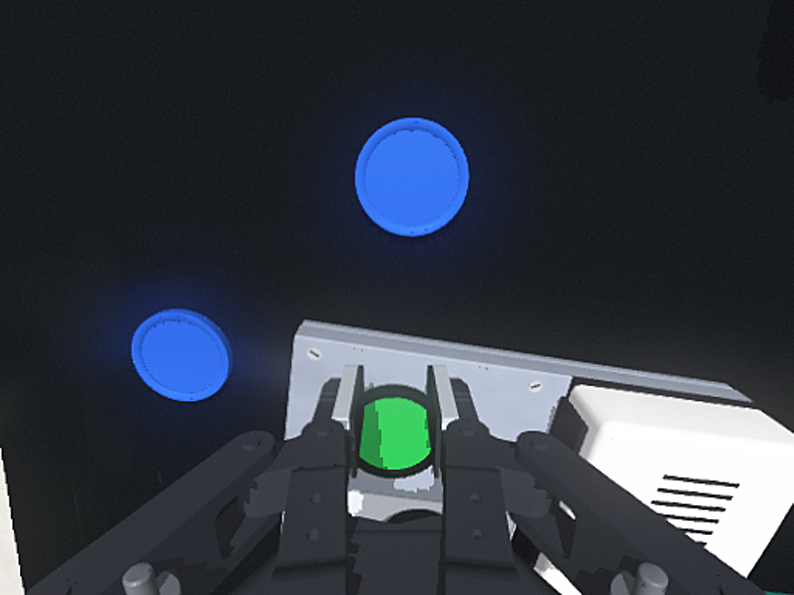

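The wrist view shows the green disc at (397,433), centred between the fingers, whose tips are at (350,370) and (435,370) outside its rim. I'll lower and feel for the shelf.

Converted, 0.0255 m / 0.5 = 0.051, 0.024 m / 0.5 = 0.048.

Call:
arm_command(targets=[0,0,0.03,0,0,0,0.43,0,0,0.048,0,0,0,0.43,0,0,0.051,0,0,0,0.43,0,0,0.051,0,0,0,0.43])

```text
t: 4.1
tcp_pos: [0.5012, 0.1031, 0.0241]
orientation: [1.977, 2.442, -0.001]
contact_force: [-1.9, -1.7, 7.8]
gripper_width: 0.0243
grasp_force: 3.9
```

Converted, 0.001 m / 0.5 = 0.002.

Call:
arm_command(targets=[0,0,0.002,0,0,0,0.43,0,0,0.002,0,0,0,0.43])

```text
t: 4.35
tcp_pos: [0.5012, 0.1031, 0.0239]
orientation: [1.976, 2.441, -0.002]
contact_force: [-7.6, -3.3, 21.2]
gripper_width: 0.0246
grasp_force: 10.5
```

Converted, -0.003 m / 0.5 = -0.006.

Call:
arm_command(targets=[0,0,-0.006,0,0,0,0.43,0,0,-0.006,0,0,0,0.43,0,0,-0.006,0,0,0,0.43])

```text
t: 4.72
tcp_pos: [0.5011, 0.1034, 0.0255]
orientation: [-1.976, -2.442, 0.0]
contact_force: [1.0, 0.5, 0.8]
gripper_width: 0.0243
grasp_force: 0.0
```

Converted, -0.043 m / 0.5 = -0.086, 0.007 m / 0.5 = 0.014.

Call:
arm_command(targets=[-0.008,0,-0.0014,0,0,0,0.43,-0.016,0,-0.0014,0,0,0,0.43,-0.028,0.0024,-0.0014,0,0,0,0.43,-0.04,0.0048,-0.0014,0,0,0,0.43,-0.052,0.0072,-0.0014,0,0,0,0.43,-0.064,0.0096,-0.0014,0,0,0,0.43,-0.076,0.012,-0.0014,0,0,0,0.43,-0.086,0.014,-0.0014,0,0,0,0.43,-0.086,0.014,-0.0014,0,0,0,0.43])

```text
t: 5.85
tcp_pos: [0.5172, 0.0623, 0.0265]
orientation: [-1.977, -2.441, 0.0]
contact_force: [-0.3, -0.2, -0.2]
gripper_width: 0.0243
grasp_force: 0.0
```

```bash
cat > look.py <<'E'
from fit import *
import sys
c=wcam();n=sys.argv[1];p,R=pose();print(p,robot.state()['contact_force'])
h=cv2.cvtColor(c['color'],cv2.COLOR_RGB2HSV);m=(h[...,0]>45)&(h[...,0]<85)&(h[...,1]>120)&(h[...,2]>70);m[:, 380:]=0
y,x=np.nonzero(m);print('wrist green',onplane(c,[[x.mean(),y.mean()]],.03),len(x))
t=robot.read_camera('top')
s=6;big=cv2.resize(t['color'][118:212,203:301],None,fx=s,fy=s,interpolation=cv2.INTER_CUBIC)
w=cv2.resize(c['color'][200:384,130:390],None,fx=s/2.4,fy=s/2.4)
sd=robot.read_camera('side')['color'][175:240,205:300]
q=proj(t,[[.539,-.007,.024]])[0];print('cell px crop',(q-[203,118])*6)
a=cv2.resize(c['color'][190:340,170:345],(525,450),interpolation=cv2.INTER_CUBIC);b=big[200:560,40:580]
b=cv2.resize(b,None,fx=.5,fy=.5);sd=cv2.resize(sd,(265,181))
H=np.zeros((450,800,3),np.uint8);H[:,:525]=a;H[:180,527:797]=b;H[190:371,530:795]=sd
save(n,H)
E
python3 look.py l1
```

```text
[0.5170938  0.06267695 0.02654215] [-0.42204664 -0.16692904  0.12663702]
wrist green [[0.52475673 0.03146449 0.03      ]] 2258
cell px crop [283.2713313 356.3223872]
```

View pics/l1.png

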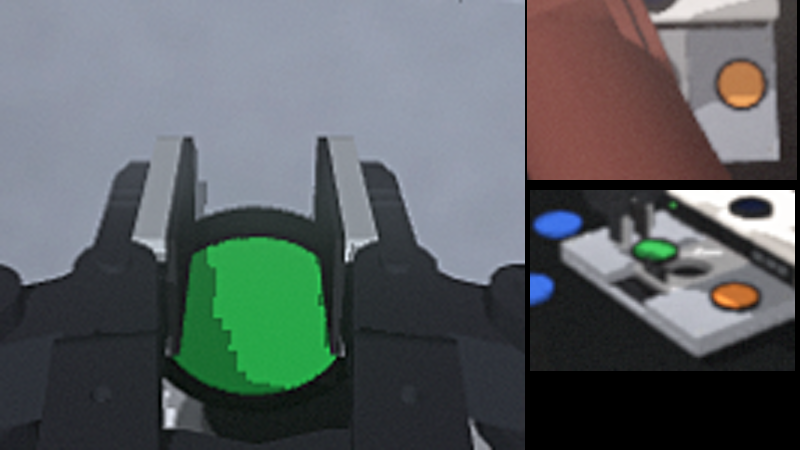

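The wrist panel shows the disc cradled at (258,310) and the side panel shows it at the cell's edge at (655,250). I'll push on into the cell.

Call:
arm_command(targets=[-0.01,0.0018,0,0,0,0,0.43,-0.02,0.0036,0,0,0,0,0.43,-0.03,0.0054,0,0,0,0,0.43,-0.04,0.0072,0,0,0,0,0.43,-0.05,0.009,0,0,0,0,0.43,-0.058,0.0104,0,0,0,0,0.43,-0.066,0.0116,0,0,0,0,0.43,-0.073,0.0128,0,0,0,0,0.43,-0.079,0.0136,0,0,0,0,0.43,-0.079,0.0136,0,0,0,0,0.43])

```text
t: 7.25
tcp_pos: [0.532, 0.0253, 0.0265]
orientation: [1.977, 2.442, -0.0]
contact_force: [-0.3, -0.0, 1.2]
gripper_width: 0.0244
grasp_force: 0.0
```

```bash
python3 look.py l2
```

```text
[0.53194608 0.02550128 0.02653175] [-0.11195404 -1.0553259   0.25250933]
wrist green [[ 0.53934011 -0.00069912  0.03      ]] 1969
cell px crop [283.2713313 356.3223872]
```

View pics/l2.png

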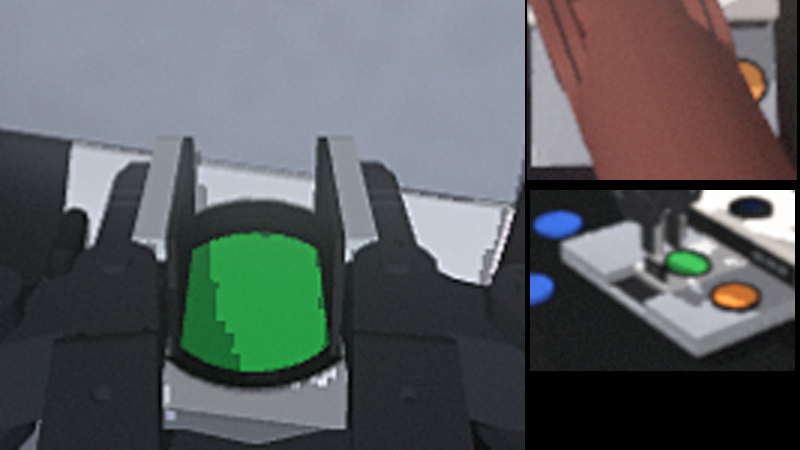

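The side panel shows the disc at (688,263) tilted into the cell. The wrist panel shows its near rim still high at (255,210). I'll push on a little.

Call:
arm_command(targets=[-0.002,0,0,0,0,0,0.43,-0.004,0,0,0,0,0,0.43,-0.006,0,0,0,0,0,0.43,-0.006,0,0,0,0,0,0.43])

```text
t: 7.9
tcp_pos: [0.5326, 0.0225, 0.0265]
orientation: [1.977, 2.442, -0.0]
contact_force: [0.5, 0.6, 0.6]
gripper_width: 0.0244
grasp_force: 0.0
```

```bash
python3 look.py l3
```

```text
[0.53255087 0.02259176 0.02651817] [0.28712491 0.28335116 0.57118012]
wrist green [[0.53876986 0.00070141 0.03      ]] 2140
cell px crop [283.2713313 356.3223872]
```

```bash
cat > plane.py <<'E'
from fit import *
def pts(c,m):
    y,x=np.nonzero(m&(c['z_map']>0));z=c['z_map'][y,x];r=ray(c,np.c_[x,y])*z[:,None]
    return (r-c['t'])@c['R']
c=wcam();h=cv2.cvtColor(c['color'],cv2.COLOR_RGB2HSV);H,S,V=h[...,0],h[...,1],h[...,2]
k,l,st,_=cv2.connectedComponentsWithStats(((H>45)&(H<85)&(S>120)&(V>70)).astype(np.uint8))
m=cv2.erode((l==1+st[1:,4].argmax()).astype(np.uint8),np.ones((5,5)))>0
for n,q in(('green',m),('bright slide/shelf',(S<60)&(V>110)&(np.arange(384)[:,None]<320))):
    P=pts(c,q);P=P[P[:,2]<.05]
    for _ in range(3):
        A=np.c_[P[:,:2]-P[:,:2].mean(0),np.ones(len(P))];f=np.linalg.lstsq(A,P[:,2],rcond=None)[0];P=P[abs(A@f-P[:,2])<.002]
    print(n,len(P),'centroid',P.mean(0).round(4),'slopes deg',np.degrees(f[:2]).round(2))
E
python3 plane.py
```

```text
green 1710 centroid [ 0.5389 -0.0071  0.0221] slopes deg [-0.17 -0.07]
bright slide/shelf 33065 centroid [0.5213 0.0649 0.024 ] slopes deg [0.   0.19]
```

View pics/l3.png

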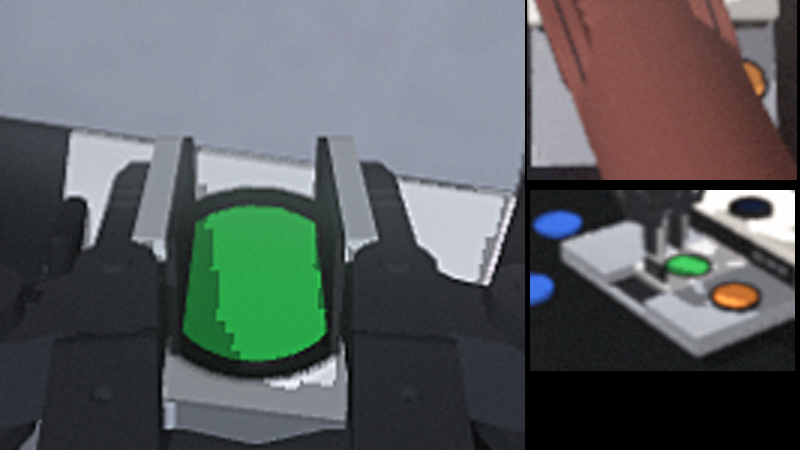

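The plane fit puts the green glass at (0.539, -0.007, 0.022), level to within 0.2°, so it is seated flush. The picture agrees, with the whole ring lying below the slide's surface at (255,280). Now I lift, turn and shut the fingers for the tab push.

Converted, -0.065 m / 0.5 = -0.13, -0.06 m / 0.5 = -0.12, -1.396 rad / 4 = -0.349.

Call:
arm_command(targets=[0,0,-0.06,0,0,0,0.43,0,0,-0.12,0,0,0,0.43,-0.006,-0.02,-0.12,0,0,-0.0438,1,-0.012,-0.04,-0.12,0,0,-0.0875,1,-0.018,-0.06,-0.12,0,0,-0.1313,1,-0.024,-0.08,-0.12,0,0,-0.175,1,-0.03,-0.1,-0.12,0,0,-0.2188,1,-0.036,-0.12,-0.12,0,0,-0.2625,1,-0.0374,-0.13,-0.12,0,0,-0.3063,1,-0.0374,-0.13,-0.12,0,0,-0.349,1])

```text
t: 9.35
tcp_pos: [0.4725, -0.0095, 0.0866]
orientation: [0.064, -3.141, 0.001]
contact_force: [0.6, -0.1, 0.6]
gripper_width: -0.0
grasp_force: 0.0
```

Call:
arm_command(targets=[0,0,0,0,0,0,1,0,0,0,0,0,0,1,0,0,0,0,0,0,1])

```text
t: 9.72
tcp_pos: [0.4729, -0.0091, 0.0865]
orientation: [-0.052, 3.141, 0.0]
contact_force: [1.2, 0.6, 0.2]
gripper_width: -0.0
grasp_force: 0.0
```

```bash
python3 plane.py; python3 - <<'E'
from fit import *
p,R=pose();print(p,R.round(3),robot.state()['gripper_width'],robot.state()['joint_pos'].__repr__())
c=wcam();s=2.5
big=cv2.resize(c['color'],None,fx=s,fy=s,interpolation=cv2.INTER_CUBIC)
xr=np.array([.9993,.0366,0]);yr=np.array([-.0366,.9993,0]);C=np.array([.539,-.007,0])
T=C-.043*xr
P=[T+a*yr+[0,0,z] for a in(-.018,.018) for z in(.026,.039)]+[C+.026*(np.cos(t)*xr+np.sin(t)*yr)+[0,0,.0237] for t in np.linspace(0,6.2,40)]
q=(proj(c,P)*s).astype(int)
for v in q: cv2.circle(big,tuple(int(u) for u in v),2,(255,0,0),-1)
ct=q[:4].mean(0).astype(int);x0,y0=max(ct[0]-380,0),max(ct[1]-330,0);print(x0,y0)
save('tab',big[y0:y0+580,x0:x0+780])
E
```

```text
[ 0.47289751 -0.00907552  0.08651888] [[-0.999 -0.034 -0.   ]
 [-0.034  0.999  0.   ]
 [ 0.     0.    -1.   ]] 0.00016353931773200882 array([ 0.7853153 ,  0.2157283 , -0.92731911,  2.01512958,  0.20414999,
        1.00528345,  1.36331836])
257 267Traceback (most recent call last):
  File "plane.py", line 7, in <module>
    m=cv2.erode((l==1+st[1:,4].argmax()).astype(np.uint8),np.ones((5,5)))>0
                      ~~~~~~~~~~~~~~~^^
ValueError: attempt to get argmax of an empty sequence
```

View pics/tab.png

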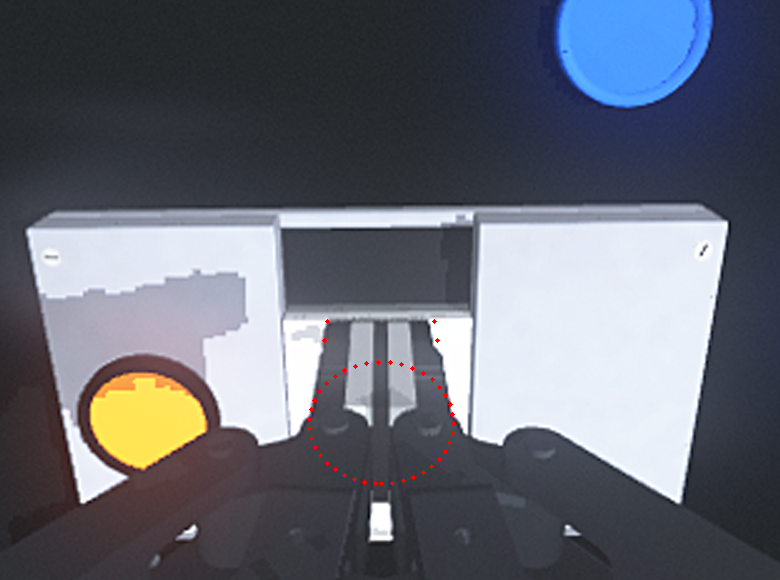

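The tips at (380,320) are centred in the channel (285–470), just in front of the tab, whose predicted top edge is at 327–435. I'll lower and push.

Converted, 0.0565 m / 0.5 = 0.113, -0.03 m / 0.5 = -0.06.

Call:
arm_command(targets=[0,0,0.06,0,0,0,1,0,0,0.1,0,0,0,1,0,0,0.113,0,0,0,1,-0.01,0,0.113,0,0,0,1,-0.02,0,0.113,0,0,0,1,-0.03,0,0.113,0,0,0,1,-0.04,0,0.113,0,0,0,1,-0.05,0,0.113,0,0,0,1,-0.06,0,0.113,0,0,0,1])

```text
t: 10.95
tcp_pos: [0.5031, -0.0081, 0.03]
orientation: [0.055, -3.141, -0.0]
contact_force: [-2.7, 1.1, 2.5]
gripper_width: 0.0
grasp_force: 1.3
```

Converted, -0.05 m / 0.5 = -0.1, -0.03 m / 0.5 = -0.06.

Call:
arm_command(targets=[-0.01,0,0,0,0,0,1,-0.02,0,0,0,0,0,1,-0.03,0,0,0,0,0,1,-0.04,0,0,0,0,0,1,-0.05,0,0,0,0,0,1,-0.06,0,0,0,0,0,1,-0.07,0,0,0,0,0,1,-0.08,0,0,0,0,0,1,-0.09,0,0,0,0,0,1,-0.1,0,0,0,0,0,1])

```text
t: 12.2
tcp_pos: [0.5531, -0.0063, 0.03]
orientation: [0.055, -3.141, -0.0]
contact_force: [-3.2, 1.6, 1.2]
gripper_width: -0.0004
grasp_force: 1.3
```

Converted, -0.01 m / 0.5 = -0.02, -0.008 m / 0.5 = -0.016.

Call:
arm_command(targets=[-0.006,0,0,0,0,0,1,-0.012,0,0,0,0,0,1,-0.016,0,0,0,0,0,1,-0.02,0,0,0,0,0,1])

```text
t: 12.7
tcp_pos: [0.5629, -0.0061, 0.03]
orientation: [0.055, -3.141, 0.0]
contact_force: [-2.8, 2.1, 0.1]
gripper_width: 0.0002
grasp_force: 1.3
```

Converted, -0.002 m / 0.5 = -0.004, -0.001 m / 0.5 = -0.002.

Call:
arm_command(targets=[-0.002,0,0,0,0,0,1,-0.004,0,0,0,0,0,1])

```text
t: 12.95
tcp_pos: [0.5631, -0.006, 0.0298]
orientation: [0.055, -3.137, 0.001]
contact_force: [-13.7, 1.6, 10.6]
gripper_width: -0.0002
grasp_force: 6.8
```

Call:
arm_command(targets=[-0.002,0,0,0,0,0,1,-0.003,0,0,0,0,0,1])

```text
t: 13.2
tcp_pos: [0.5631, -0.0061, 0.0296]
orientation: [0.055, -3.134, 0.002]
contact_force: [-19.4, 1.6, 14.9]
gripper_width: 0.0003
grasp_force: 9.5
```

Converted, -0.18 m / 0.5 = -0.36, 0.03 m / 0.5 = 0.06.

Call:
arm_command(targets=[0.006,0,-0.002,0,0,0,1,0.03,0,-0.004,0,0,0,1,0.06,0,-0.01,0,0,0,1,0.06,0,-0.1,0,0,0,1,0.06,0,-0.2,0,0,0,1,0,0,-0.3,0,0,0,1,-0.1,0,-0.36,0,0,0,1,-0.2,0,-0.36,0,0,0,1,-0.2,0,-0.36,0,0,0,1,-0.2,0,-0.36,0,0,0,1])

```text
t: 14.45
tcp_pos: [0.6654, -0.0021, 0.2099]
orientation: [0.056, -3.14, -0.0]
contact_force: [0.4, 0.3, 0.9]
gripper_width: -0.0002
grasp_force: 0.0
```

```bash
python3 - <<'E'
from fit import *
p,R=pose();print(p)
c=wcam();b=robot.read_camera('side')
print('amber',colour(c,5,22))
q=proj(c,[[.56,-.006,.03]])[0];print(q)
x0,y0=int(np.clip(q[0]-80,0,352)),int(np.clip(q[1]-60,0,264));print(x0,y0)
a=cv2.resize(c['color'][y0:y0+120,x0:x0+160],(533,400),interpolation=cv2.INTER_CUBIC)
s=cv2.resize(b['color'][150:280,180:400],(440,260))
H=np.zeros((400,800,3),np.uint8);H[:,:533]=a;H[:260,535:800]=cv2.resize(b['color'][165:295,205:338],(265,260),interpolation=cv2.INTER_CUBIC)
save('end',H)
E
```

```text
[ 0.6653663  -0.00206014  0.20985755]
amber [(array([ 0.5367, -0.0898,  0.03  ]), np.int32(1246))]
[255.15712499  81.45963621]
175 21
```

View pics/end.png

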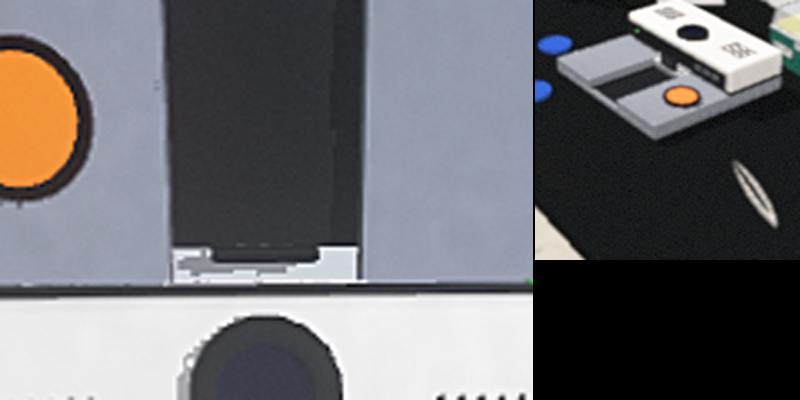

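The slide is in: the tab at (265,255) stands about 13 mm in front of the housing, nothing protrudes, and amber hasn't moved.

```bash
python3 -c "
from cell import robot
print(robot.finish_job())"
```

```text
the job is handed in; nothing more can be done
None
```

The green filter dropped flat and flush into the cell, the slide is pushed home against its stop, amber and the other items were not touched, and the job was handed in at about 14.5 s (no verdict was returned).

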